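Set the end float on a bearing fixture and hold the cap

TASK

The bearing is loaded: push the fixture's tray fully in by its red handle, then screw the black knurled cap down (clockwise from above) until it bottoms out, and after that back it off a quarter turn. Finish with the cap still gripped between the fingers at that setting, holding it still so a workmate can fit the lock screw; do not let go. Leave the mallet, tape roll, yellow tub and bolt where they are.

Things in the scene. Friction and masses are not known exactly. Their poses are not given: they have to be found in the camera images.
- fixture: Blue steel bearing fixture fixed to the bench: base plate 210 x 150 x 12 mm, with a bridge across it (90 mm along x, 150 mm along y, top 85 mm above the bench) that carries a steel boss and the screw cap. Origin on the bench, straight below the cap's axis; z up. The tray sticks out on its -x side, so +x is the way the tray is pushed in.
- tray_handle (a point): Centre of the tray's red handle, an upright plate 14 mm thick along the fixture's x, 50 mm wide along its y, 46 mm high; its centre is 53 mm above the bench (top 76 mm, underside 30 mm). With the tray home it lies 118 mm from the cap's axis towards the fixture's -x, on the fixture's x axis (y = 0). Axes as the fixture's.
- tray (a joint): How far the tray is out along the fixture's -x, in m: 0 = fully in against a rigid stop, 0.09 = fully out. Slides stiffly, needs 2 to 3 N, stays where it is left. Carries the ball bearing (50 mm across).
- cap_grip (a point): Centre of the black knurled screw cap: round, 50 mm diameter, 34 mm high, axis vertical; grip it across its diameter from above, any yaw. Centre 120 mm above the bench when bottomed, plus 1.6 mm per rad unscrewed. Below it: a 42 mm boss 18 mm high on the bridge. Yellow stripe on its top and side along this point's -x; when bottomed it points to the fixture's -x, to a white mark on the bridge.
- cap (a joint): Turn of the cap in rad: 0 = bottomed out on a rigid stop, grows as it is unscrewed (counter-clockwise from above, right-hand thread, 10 mm a turn). Starts between 1.9 and 2.9, so bottoming may take more than one grasp. Takes about 0.1 N m to turn, stays where it is left; at the stop the fingers slip round it.
- mallet_mid (a point): Bystander: red dead-blow mallet lying down, 270 mm long, head 100 mm wide and 52 mm thick. Point in the handle near its middle; head 90 mm towards its +x.
- tape_mid (a point): Bystander: roll of cream tape lying flat, 100 mm across, 24 mm high. Point at its centre, half-way up.
- tub_mid (a point): Bystander: yellow plastic tub, 80 mm across, 75 mm high. Point at its centre, half-way up.
- bolt_mid (a point): Bystander: round-headed bolt standing on its head, 24 mm across, 50 mm high. Point half-way up.

How it is judged:
On the way, in this order (a step that is already met when the one before it is completed fails the run):
1. the tray is pushed fully in (value of joint tray below 0.004 m), for 0.2 s.
2. with the tray in, the cap is screwed down until it bottoms out (value of joint cap below 0.08 rad and value of joint tray below 0.004 m), for 0.2 s.
At the end, for the whole second after the job is handed in: The cap stands a quarter turn (1.57 rad, within 0.3 rad) above its bottom stop and is still; the tray is fully in (within 4 mm); the fingers still grip the cap, with more than 5 N and the grasp point within 28 mm of the cap's centre (value of joint cap between 1.27 and 1.87 rad and velocity of joint cap between -0.1 and 0.1 rad/s and value of joint tray below 0.004 m and contact force between the fingers and cap above 5 N and distance between the grasp point and cap_grip below 0.028 m); the arm keeps its last pose, push and grip.
It fails at once if a bystander is moved by more than 20 mm (distance of any of mallet_mid, tape_mid, tub_mid, bolt_mid from where it was at the start of the episode above 0.02 m).
It also fails if it takes over 51 s, if anything falls off the work surface, if the arm or the gripper's body presses on something with over 40 N, if the wrist force passes 120 N, or if a joint passes its speed limit or range.

ROBOT

A 6-joint arm with a two-finger parallel gripper is mounted at the origin on the work surface. World frame = base frame: x ahead of the robot, y to its left, z up, the work surface at z = 0. Lengths are in m, angles in rad, forces in N, time in s.
With the tool pointing down it reaches from about 0.375 to 0.9 m from the base axis. Payload 3.1 kg.
Tool frame: the origin (TCP) lies between the finger pads; the fingertips stand robot.tip_extent ahead of it and the grasp point (between the pads) lies 3 mm ahead of it (robot.tip_extent is the distance from the TCP to the fingertips, in m); z points along the fingers, x is the direction in which the jaws open and shut, and the axes are right-handed (so a half turn about z gives the same grasp; the last joint's range is limited). The gripper opens to 87 mm and grips with 3 to 60 N. Pads are 19 mm wide; open, the fingers measure 117 mm over their backs; the gripper's body (75 mm by 190 mm) begins 51 mm behind the grasp point.
Start: joints at [-1.312, 0.527, 1.433, -0, 1.181, -0.178], TCP at [0.264, -0.566, 0.222] pointing down, gripper open.
Joint ranges: [-3.08, 3.08], [-0.75, 2.2], [0.22, 2.44], [-1.43, 4.57], [0, 2.65], [-2.85, 2.85]. Speed limits (rad/s): [2.79, 2.79, 3.14, 3.14, 3.14, 3.14].

INTERFACE

Orientations are given as a unit quaternion [x, y, z, w].
In Python, from rig import robot, cams gives the robot as it stands.
- The arm moves only by the tool carry_out, never from a script. Its argument "steps" is a list of rows, each a list of 3 entries, a list of its own where there are three numbers: the shift along the world's x, y, z in cm, then the turn about the world's z in degrees, then the closure, from 0 (fully open) to 1 (shut). In form: [[[dx, dy, dz], spin, fingers], ...]. A call has 1 to 10 rows; each row shifts and turns the pose as measured when the row begins; what a row does not reach is not made up. A row lasts 1/10 s, in which the tool goes at most 50 mm and 8.59 degrees, less where a joint would pass 70% of its speed; a pose out of reach is approached as far as the arm can. A call with a gripper value outside its range is refused whole. The fingers move at their own pace and stop on an object; "squeeze" is the grip in N (left out, the last holds). Time passes only in rows, so rows that do not move let the fingers close. It gives the time, the measured TCP pose, the force and the opening at its end, in the units of the state.
- robot.get_obs(): the state, without advancing time (a new reading comes with each control period).
- cams.camera(name): name is "side" or "top" or "wrist"; returns a dict with "pixels" (400x640x3 uint8, red, green, blue), "fx", "fy", "cx", "cy" (pixels), "eye" and "rotation" of the camera in the world. Camera axes: x right, y up, looking along -z (the intrinsics and any distortion apply to the point x, -y, -z); pixel columns grow to the right and rows downward; lengths in m; the calibration is good to about 2 mm. A picture is of the moment at which its call begins. There is no depth.
- robot.hand_in(): hands the job in, once; it reports no verdict.
The state is a dict: "time": time; "q": joint angles; "joint_velocities": joint speeds; "joint_torque": joint torques, N m; "position": TCP position; "tool_rot": TCP orientation; "ft_force": force on the tool from outside, world axes, zero at the start; "moment": the same for the moment, N m; "grip_width": finger opening in m.
Only numpy, scipy, OpenCV 4.12 (cv2) and the standard library are available. Lean on these libraries where they do the work, as an engineer would, in place of code of your own. Each camera call takes 0.05 s, during which the arm holds its last target. There are 200 camera calls.

## Working session

There is one attempt and no reset: what is moved stays moved. The work goes in short steps, Python scripts to look and compute and a tool call to move; the robot and the scene stay as the last step left them, time stands still between calls to the robot, and variables do not carry over. Pictures are saved under pics/ and viewed, about 8 in all and at most 12, crops included, and the job is handed in when it is done.

Besides the shell and the picture viewer there is one more tool, called after "Emit:" in YAML: its name, and indented under it one key for each argument. carry_out: Moves the arm, as the interface text tells. Its arguments: {"type":"object","properties":{"steps":{"type":"array"},"squeeze":{"type":"number"}},"required":["steps"]}

```bash
mkdir -p pics
cat > h.py <<'E'
import numpy as np, cv2
from rig import robot, cams
def shot(n,f=None):
    c=cams.camera(n)
    if f: cv2.imwrite('pics/'+f,cv2.cvtColor(c['pixels'],cv2.COLOR_RGB2BGR))
    return c
def ray(c,u,v):
    d=np.array([(u-c['cx'])/c['fx'],-(v-c['cy'])/c['fy'],-1.]); return np.array(c['eye']),np.array(c['rotation'])@d
def onz(c,u,v,z):
    e,d=ray(c,u,v); return e+d*(z-e[2])/d[2]
def proj(c,p):
    q=np.array(c['rotation']).T@(np.array(p)-c['eye']); return c['cx']+c['fx']*q[0]/-q[2], c['cy']-c['fy']*q[1]/-q[2]
E
python3 - <<'E'
from h import *
for n in('top','side'):
    c=shot(n,n+'1.png'); print({k:(np.round(v,3).tolist()) for k,v in c.items() if k!='pixels'})
print(robot.get_obs(), robot.tip_extent)
E
```

```text
{'fx': 519.599, 'fy': 519.599, 'cx': 326.926, 'cy': 200.358, 'eye': [0.529, 0.014, 1.18], 'rotation': [0.019, -0.021, -0.699, 0.714]}
{'fx': 454.745, 'fy': 454.745, 'cx': 318.561, 'cy': 197.98, 'eye': [0.441, 0.755, 0.722], 'rotation': [-0.045, 0.422, 0.899, -0.11]}
{'time': 0.1, 'q': array([-1.31250747e+00,  5.28382731e-01,  1.43379965e+00, -2.44485571e-05,
        1.18141580e+00, -1.78537709e-01]), 'joint_velocities': array([-0.00170203, -0.00296314, -0.00379832,  0.00107   ,  0.00079534,
        0.00081013]), 'joint_torque': array([-9.42130350e-05, -4.40984952e+01, -1.77150410e+01,  6.35495991e-02,
        5.34155464e-02, -5.33021444e-05]), 'position': array([ 0.26423873, -0.56564379,  0.22145554]), 'tool_rot': array([ 8.43526274e-01, -5.37086975e-01, -7.44430936e-04, -6.71923264e-04]), 'ft_force': array([ 0.13429506,  0.74273967, -0.41661501]), 'moment': array([-0.02942034, -0.04751816,  0.02052393]), 'grip_width': 0.08705103101492218} 0.022
```

View pics/top1.png

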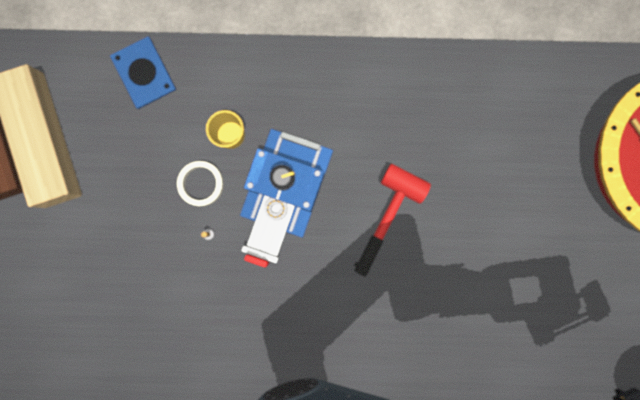

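View pics/side1.png

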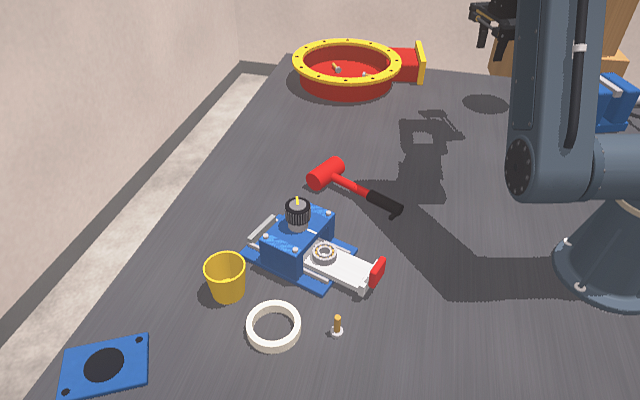

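Top view: cap at about (282,177) with its stripe running towards (292,173), red handle at (257,261), mallet at (395,215), tape at (200,184), tub at (225,129), bolt at (207,234). The side view agrees: tray is out towards the robot.

```bash
sed -i "s/^from rig/from scipy.spatial.transform import Rotation as R\nfrom rig/; s/return c$/c['rotation']=R.from_quat(c['rotation']).as_matrix(); return c/" h.py
python3 - <<'E'
from h import *
c=shot('top'); s=shot('side')
def blob(c,lo,hi,box):
    h=cv2.cvtColor(c['pixels'],cv2.COLOR_RGB2HSV); m=cv2.inRange(h,lo,hi); x0,y0,x1,y1=box
    k=np.zeros_like(m); k[y0:y1,x0:x1]=m[y0:y1,x0:x1]
    v,u=np.nonzero(k); print(len(u),u.min(),u.max(),v.min(),v.max()); return np.c_[u,v].astype(np.float32)
r=blob(c,(0,150,80),(8,255,255),(235,245,280,275)); print('handle rect',cv2.minAreaRect(r)); m=r.mean(0)
print('handle',onz(c,*m,.070))
rs=blob(s,(0,150,60),(8,255,255),(360,250,395,295)); print('side ctr',rs.mean(0))
y=blob(c,(18,90,120),(35,255,255),(268,163,300,192)); print('stripe',y.mean(0),onz(c,*y.mean(0),.141), cv2.fitLine(y,2,0,.01,.01).ravel())
# blue plate bounding (base+bridge): rect of blue
b=blob(c,(100,120,60),(120,255,255),(235,120,340,245)); print('blue',cv2.minAreaRect(b)); 
rc=cv2.boxPoints(cv2.minAreaRect(b)); print([onz(c,*p,.03)[:2].round(3).tolist() for p in rc])
print('cap',onz(c,282,177,.14))
p=onz(c,*m,.070); p[2]=.053; print('side pred',proj(s,p))
for n,u,v,z in(('mallet head',405,184,.026),('mallet end',362,272,.02),('bolt',207,234,.025),('tape',200,184,.02),('tub',225,129,.07)): print(n,onz(c,u,v,z).round(3))
big=cv2.resize(c['pixels'][110:285,180:345],None,fx=4.5,fy=3.4); 
big=cv2.resize(c['pixels'][115:275,230:345],None,fx=3.7,fy=3.7,interpolation=cv2.INTER_CUBIC); cv2.imwrite('pics/crop.png',big[:,:,::-1])
E
```

```text
145 245 267 255 266
handle rect ((255.9000244140625, 260.3000183105469), (23.400854110717773, 6.324554920196533), 18.434946060180664)
handle [0.46134803 0.1592095  0.07      ]
314 369 385 256 287
side ctr [376.82483 271.586  ]
40 282 293 171 177
stripe [288.05  174.125] [0.63932379 0.09020534 0.141     ] [  0.94599944  -0.32416824 288.05       174.125     ]
3817 241 331 129 236
blue ((283.3971252441406, 181.57778930664062), (71.75275421142578, 92.1983642578125), 19.21267318725586)
[[0.562, 0.215], [0.757, 0.153], [0.708, 0.001], [0.513, 0.064]]
cap [0.63336738 0.10228272 0.14      ]
side pred (np.float64(377.2938703534414), np.float64(271.8447061929583))
mallet head [ 0.635 -0.163  0.026]
mallet end [ 0.438 -0.07   0.02 ]
bolt [0.515 0.275 0.025]
tape [0.626 0.295 0.02 ]
tub [0.742 0.234 0.07 ]
```

View pics/crop.png

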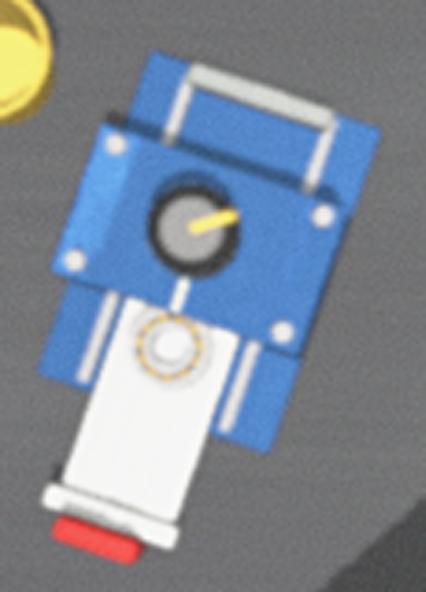

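Emit:
carry_out:
  steps:
    - [[2, 4.5, 0], 8.5, 1]
    - [[2, 4.5, 0], 8.5, 1]
    - [[2, 4.5, 0], 8.5, 1]
    - [[2, 4.5, 0], 8.5, 1]
    - [[2, 4.5, 0], 8.5, 1]
    - [[1, 4.5, 0], 8.5, 1]
    - [[1, 4.5, 0], 8.5, 1]
    - [[1, 4.5, 0], 8.5, 1]
    - [[1, 4.5, 0], 8.5, 1]
    - [[1, 4.5, 0], 8.5, 1]
  squeeze: 30

```text
time: 1.2
position: [0.415, -0.1083, 0.2208]
tool_rot: [0.983, 0.182, 0.004, 0.001]
ft_force: [1.2, 0.5, 1.4]
grip_width: 0.0149
```

Emit:
carry_out:
  steps:
    - [[0.2, 4.6, 0], 8.5, 1]
    - [[0.2, 4.6, 0], 8.5, 1]
    - [[0.2, 4.6, 0], 8.5, 1]
    - [[0.2, 4.6, 0], 8.5, 1]
    - [[0.2, 4.6, 0], 8.5, 1]
    - [[0.2, 4.6, 0], 8.5, 1]
    - [[0, 0, 0], 0, 1]

```text
time: 1.9
position: [0.4271, 0.1836, 0.222]
tool_rot: [0.803, 0.596, 0.007, -0.001]
ft_force: [-0.4, -0.5, -0.0]
grip_width: 0.0006
```

Run:
```python
from h import *
o=robot.get_obs(); print(o['position'],o['tool_rot'],o['grip_width'],o['q'])
c=shot('wrist','w1.png');
```

```text
[0.42713644 0.18360565 0.22196873] [ 8.03122348e-01  5.95773907e-01  6.89166277e-03 -6.71264577e-04] 0.000575341472965415 [ 0.15979144  0.3084238   1.83020514  0.00900799  0.99136455 -1.12159053]
```

View pics/w1.png

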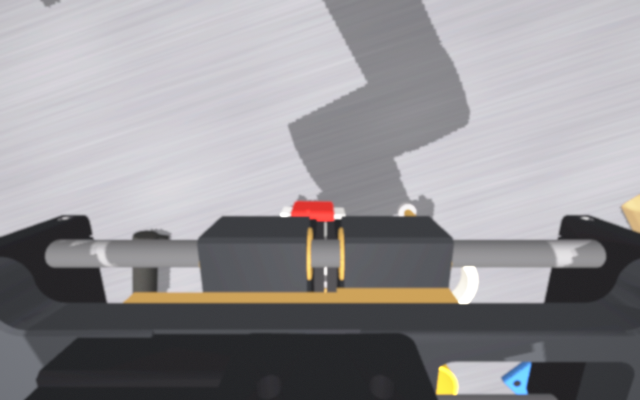

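Wrist view looks back towards the robot; the red handle's edge is at (313,211), near the closed fingers' centre line (325). I'll correct y and descend in front of the handle.

Emit:
carry_out:
  steps:
    - [[-0.5, -1.2, -3], 0, 1]
    - [[0, 0, -4], 0, 1]
    - [[0, 0, -4], 0, 1]
    - [[0, 0, -3], 0, 1]
    - [[0, 0, -1], 0, 1]
    - [[0, 0, 0], 0, 1]

```text
time: 2.55
position: [0.4244, 0.1624, 0.069]
tool_rot: [0.808, 0.59, 0.008, 0.003]
ft_force: [0.1, -0.4, 0.6]
grip_width: 0.0005
```

Run:
```python
from h import *
o=robot.get_obs(); print(o['position'],o['tool_rot'],o['ft_force'])
c=shot('side'); cv2.imwrite('pics/s2.png',cv2.resize(c['pixels'][150:330,240:460],None,fx=3,fy=3)[:,:,::-1])
```

```text
[0.42444301 0.16235465 0.06901861] [0.80770895 0.58951521 0.00839608 0.00275375] [ 0.05794737 -0.44203276  0.61935572]
```

View pics/s2.png

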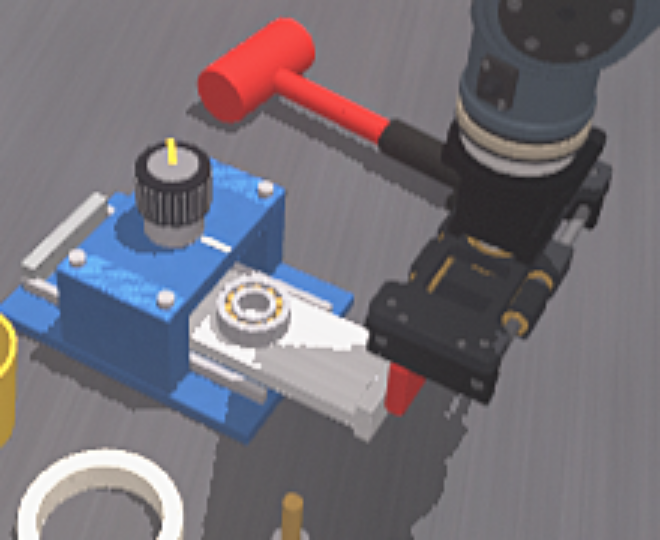

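The fingers stand in front of the handle (about (405,385) in the crop), gripper body clear of everything. Now push along the fixture's +x.

Emit:
carry_out:
  steps:
    - [[0.2, 0.7, -0.4], 0, 1]
    - [[1.4, -0.4, 0], 0, 1]
    - [[1.4, -0.45, 0], 0, 1]
    - [[1.4, -0.45, 0], 0, 1]
    - [[1.4, -0.45, 0], 0, 1]
    - [[1.0, -0.3, 0], 0, 1]

```text
time: 3.2
position: [0.4936, 0.1473, 0.0678]
tool_rot: [0.809, 0.588, 0.006, 0.0]
ft_force: [-2.1, 1.0, -1.4]
grip_width: 0.0006
```

Emit:
carry_out:
  steps:
    - [[0.6, -0.2, 0], 0, 1]
    - [[0.5, -0.15, 0], 0, 1]
    - [[0.4, -0.12, 0], 0, 1]
    - [[0.3, -0.1, 0], 0, 1]
    - [[0.3, -0.1, 0], 0, 1]

```text
time: 3.7
position: [0.5036, 0.144, 0.0683]
tool_rot: [0.81, 0.587, -0.003, -0.011]
ft_force: [-5.5, 3.6, 0.9]
grip_width: 0.0006
```

Emit:
carry_out:
  steps:
    - [[0.4, -0.13, 0], 0, 1]
    - [[0.5, -0.16, 0], 0, 1]
    - [[0.5, -0.16, 0], 0, 1]
    - [[0.5, -0.16, 0], 0, 1]

```text
time: 4.1
position: [0.5035, 0.144, 0.0687]
tool_rot: [0.81, 0.585, -0.017, -0.026]
ft_force: [-9.0, 6.6, 4.0]
grip_width: 0.0003
```

Run:
```python
from h import *
o=robot.get_obs(); print(o['position'],o['ft_force'],o['tool_rot'])
```

```text
[0.50347515 0.14399962 0.06869757] [-9.04980913  6.60088337  4.03552441] [ 0.81012077  0.58544117 -0.01715276 -0.02586046]
```

Emit:
carry_out:
  steps:
    - [[-1.5, 0.5, 0], 0, 1]
    - [[-1.5, 0.5, 0], 0, 1]
    - [[-0.5, 0, 4], 0, 0.5]
    - [[0, 0, 4.5], 0, 0]
    - [[0, 0, 4.5], 0, 0]
    - [[0, 0, 2], 0, 0]
    - [[0, 0, 0], 0, 0]

```text
time: 4.8
position: [0.4718, 0.1545, 0.2261]
tool_rot: [0.81, 0.586, -0.011, -0.021]
ft_force: [0.8, -0.0, -0.8]
grip_width: 0.0325
```

Run:
```python
from h import *
o=robot.get_obs(); print(o['position'],o['tool_rot'],o['grip_width'],o['ft_force'])
c=shot('top'); s=shot('side')
def red(c,box):
    m=cv2.inRange(cv2.cvtColor(c['pixels'],cv2.COLOR_RGB2HSV),(0,150,60),(8,255,255)); x0,y0,x1,y1=box
    v,u=np.nonzero(m[y0:y1,x0:x1]); return len(u),u.mean()+x0 if len(u) else 0,v.mean()+y0 if len(u) else 0
print(red(c,(235,215,300,275)),red(s,(320,235,395,295)))
xf=np.array([.952,-.306,0])
for k in(.118,.125): p=np.array([.634,.102,.053])-k*xf; print(k,proj(s,p),proj(c,p+[0,0,.017]))
t=c['pixels'][115:275,215:345]; 
a=cv2.resize(t,None,fx=3,fy=3); b=cv2.resize(s['pixels'][175:310,240:400],None,fx=2.5,fy=2.5); 
h=max(a.shape[0],b.shape[0]); f=lambda i:np.pad(i,((0,h-i.shape[0]),(0,0),(0,0))); cv2.imwrite('pics/c3.png',np.hstack([f(a),f(b)])[:,:,::-1])
```

```text
[0.47178644 0.15446454 0.22608498] [ 0.80962396  0.58648805 -0.0108744  -0.02055631] 0.03245674078964088 [ 0.77953567 -0.03313396 -0.77455054]
(90, np.float64(268.31111111111113), np.float64(232.63333333333333)) (297, np.float64(347.4848484848485), np.float64(258.7676767676768))
0.118 (np.float64(348.5874955734763), np.float64(258.287050508053)) (np.float64(266.5332731103141), np.float64(232.168074056695))
0.125 (np.float64(351.69398066880314), np.float64(259.6770667628635)) (np.float64(265.44117397146135), np.float64(235.2795789211841))
```

View pics/c3.png

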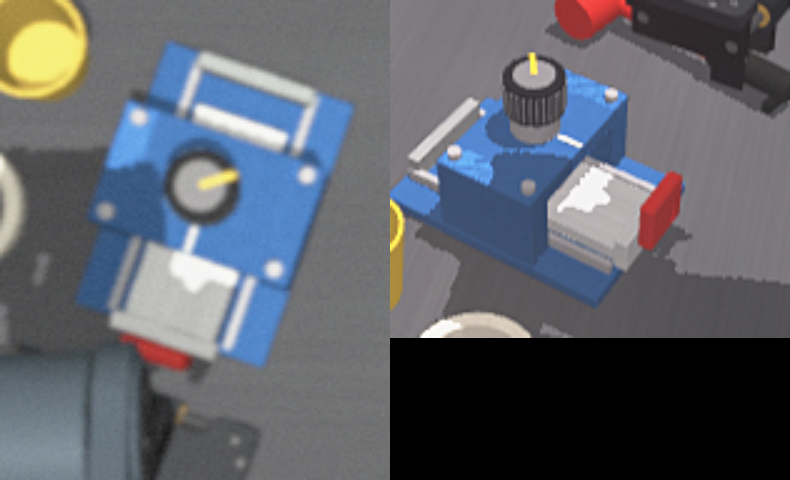

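Tray home in both views: red handle predicted for 118 mm at side (348.6,258.3), seen (347.5,258.8); top agrees to within 1–2 px. Cap centre at crop (202,187) and stripe towards (235,176). Go over the cap.

Emit:
carry_out:
  steps:
    - [[3.2, -1, 0], 0, 0]
    - [[3.2, -1, 0], 0, 0]
    - [[3.2, -1, 0], 0, 0]
    - [[3.2, -1, 0], 0, 0]
    - [[2.4, -0.8, 0], 0, 0]
    - [[0, 0, 0], 0, 0]
    - [[0, 0, 0], 0, 0]

```text
time: 5.6
position: [0.6183, 0.1036, 0.2072]
tool_rot: [0.809, 0.586, -0.024, -0.029]
ft_force: [-0.2, 0.6, 0.2]
grip_width: 0.0859
```

Run:
```python
from h import *
o=robot.get_obs(); print(o['position'],o['tool_rot'],o['grip_width'],o['q'], R.from_quat(o['tool_rot']).as_matrix()[:,2])
s=shot('side'); print(proj(s,(.633,.102,.1405)))
g=s['pixels'][195:240,275:320]
h=cv2.cvtColor(s['pixels'],cv2.COLOR_RGB2HSV); m=cv2.inRange(h,(0,0,0),(180,90,60)); m2=np.zeros_like(m); m2[193:226,280:316]=m[193:226,280:316]
v,u=np.nonzero(m2); print('dark side',u.min(),u.max(),v.min(),v.max())
print('cap axis mid pred',proj(s,(.633,.102,.1236)), [proj(s,(.633+.025*np.cos(a),.102+.025*np.sin(a),.1236))[0].round(1) for a in np.arange(0,6.3,.4)])
```

```text
[0.61826217 0.10364771 0.20719477] [ 0.8092363   0.58624776 -0.02423087 -0.0293776 ] 0.0858680676667284 [-0.02063629  0.57622711  1.38717499  0.01854553  1.25236233 -1.28098573] [-0.07366211  0.01913626 -0.99709964]
(np.float64(298.6959283431479), np.float64(204.32895454403388))
dark side 285 309 193 224
cap axis mid pred (np.float64(298.83983464968674), np.float64(210.7829737423959)) [np.float64(286.8), np.float64(286.3), np.float64(287.9), np.float64(291.2), np.float64(295.8), np.float64(300.9), np.float64(305.6), np.float64(309.2), np.float64(311.2), np.float64(311.1), np.float64(309.2), np.float64(305.6), np.float64(301.1), np.float64(296.2), np.float64(291.7), np.float64(288.3)]
```

Emit:
carry_out:
  steps:
    - [[-4, 0, 0], 0, 0]
    - [[-4, 0, 0], 0, 0]
    - [[-4, 0, 0], 0, 0]
    - [[0, 0, 0], 0, 0]
    - [[0, 0, 0], 0, 0]

```text
time: 6.15
position: [0.4842, 0.1058, 0.203]
tool_rot: [0.808, 0.587, -0.029, -0.033]
ft_force: [0.6, 0.1, -0.3]
grip_width: 0.0874
```

```bash
cat > st.py <<'E'
from h import *
o=robot.get_obs(); M=R.from_quat(o['tool_rot']).as_matrix(); print(o['time'],o['position'].round(4),'z',M[:,2].round(3),'yaw',np.degrees(np.arctan2(M[1,0],M[0,0])).round(1),'q',o['q'].round(2),'F',o['ft_force'].round(1),'M',o['moment'].round(2),o['grip_width'])
E
python3 st.py
```

```text
6.15 [0.4842 0.1058 0.203 ] z [-0.086  0.019 -0.996] yaw 72.0 q [-0.02  0.42  1.72  0.02  1.1  -1.29] F [ 0.6  0.1 -0.3] M [ 0.04 -0.26  0.01] 0.087352905225827
```

Emit:
carry_out:
  steps:
    - [[0, 0, 0], 0, 0]
    - [[0, 0, 0], 0, 0]
    - [[0, 0, 0], 0, 0]
    - [[0, 0, 0], 0, 0]

```text
time: 6.55
position: [0.4862, 0.1064, 0.2032]
tool_rot: [0.808, 0.588, -0.028, -0.032]
ft_force: [0.3, -0.6, 0.3]
grip_width: 0.0874
```

```bash
python3 st.py
```

```text
6.55 [0.4862 0.1064 0.2032] z [-0.084  0.019 -0.996] yaw 72.1 q [-0.02  0.42  1.71  0.02  1.1  -1.29] F [ 0.3 -0.6  0.3] M [ 0.06 -0.17 -0.01] 0.08744724571612772
```

Emit:
carry_out:
  steps:
    - [[0, 0, 4], 0, 0]
    - [[0, 0, 4], 0, 0]
    - [[0, 0, 4], 0, 0]

```text
time: 6.85
position: [0.4834, 0.106, 0.3205]
tool_rot: [0.808, 0.587, -0.034, -0.037]
ft_force: [0.8, 0.2, 0.3]
grip_width: 0.0869
```

```bash
python3 st.py
```

```text
6.85 [0.4834 0.106  0.3205] z [-0.099  0.02  -0.995] yaw 72.0 q [-0.02  0.28  1.56  0.02  1.4  -1.28] F [0.8 0.2 0.3] M [ 0.03 -0.31 -0.02] 0.086926556295172
```

Emit:
carry_out:
  steps:
    - [[0, 0, -3], 0, 0]
    - [[0, 0, -3], 0, 0]
    - [[0, 0, -3], 0, 0]
    - [[2, 0, 0], 0, 0]
    - [[2, 0, 0], 0, 0]
    - [[2, 0, 0], 0, 0]
    - [[2, 0, 0], 0, 0]
    - [[2, 0, 0], 0, 0]

```text
time: 7.65
position: [0.5929, 0.1056, 0.2343]
tool_rot: [0.808, 0.587, -0.027, -0.032]
ft_force: [1.2, -0.3, -1.0]
grip_width: 0.087
```

```bash
python3 st.py
```

```text
7.65 [0.5929 0.1056 0.2343] z [-0.081  0.019 -0.997] yaw 72.0 q [-0.02  0.52  1.42  0.02  1.29 -1.28] F [ 1.2 -0.3 -1. ] M [ 0.06 -0.18  0.02] 0.08695548120607967
```

Emit:
carry_out:
  steps:
    - [[1.5, -0.1, 0], 0, 0]
    - [[1.3, -0.1, 0], 0, 0]
    - [[1, -0.1, -1.5], 0, 0]
    - [[0, 0, -2], 0, 0]
    - [[0, 0, -1.5], 0, 0]
    - [[0, 0, 0], 0, 0]
    - [[0, 0, 0], 0, 0]

```text
time: 8.35
position: [0.6404, 0.101, 0.1809]
tool_rot: [0.809, 0.586, -0.025, -0.03]
ft_force: [0.3, -0.3, 0.3]
grip_width: 0.0868
```

```bash
python3 st.py
python3 - <<'E'
from h import *
s=shot('side'); w=shot('wrist')
a=cv2.resize(s['pixels'][130:260,230:360],(390,390)); b=cv2.resize(w['pixels'],(410,256))
b=np.pad(b,((0,134),(0,0),(0,0))); cv2.imwrite('pics/c4.png',np.hstack([a,b])[:,:,::-1])
E
```

```text
8.35 [0.6404 0.101  0.1809] z [-0.075  0.019 -0.997] yaw 71.9 q [-0.02  0.63  1.35  0.02  1.23 -1.29] F [ 0.3 -0.3  0.3] M [ 0.11 -0.15 -0.03] 0.0868495624722828
```

View pics/c4.png

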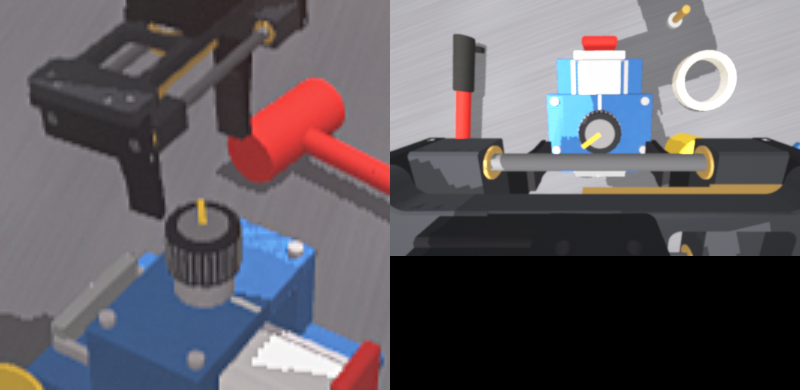

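Side and wrist views: fingers straddle the cap, cap centre at wrist (326,208), midway between the jaws. Cross-check its position by ray.

Run:
```python
from h import *
w=shot('wrist'); h=cv2.cvtColor(w['pixels'],cv2.COLOR_RGB2HSV)
t=cv2.inRange(h,(0,0,90),(180,60,200)); t2=np.zeros_like(t); t2[170:238,295:360]=t[170:238,295:360]
n,l,st,ce=cv2.connectedComponentsWithStats(t2); 
for i in range(1,n):
    if st[i,4]>150: print(st[i],ce[i],onz(w,*ce[i],.1405).round(4))
print(onz(w,326,208,.1405).round(4))
```

```text
[303 185  49  48 571] [328.56917688 207.30472855] [0.6334 0.1062 0.1405]
[0.6333 0.1042 0.1405]
```

Emit:
carry_out:
  steps:
    - [[-0.6, 0.2, -1], 0, 0]
    - [[0, 0, -1.5], 0, 0]
    - [[0, 0, -1.3], 0, 0]
    - [[0, 0, -1], 0, 0]
    - [[0, 0, 0], 0, 0]

```text
time: 9.0
position: [0.634, 0.1039, 0.1335]
tool_rot: [0.809, 0.587, -0.022, -0.028]
ft_force: [-0.1, -0.5, -0.6]
grip_width: 0.087
```

```bash
python3 st.py
```

```text
9.0 [0.634  0.1039 0.1335] z [-0.07   0.019 -0.997] yaw 71.9 q [-0.02  0.68  1.41  0.02  1.12 -1.28] F [-0.1 -0.5 -0.6] M [ 0.06 -0.2   0.03] 0.08695868576246371
```

Emit:
carry_out:
  steps:
    - [[0, 0, -0.5], 0, 0]
    - [[0, 0, 0], 0, 1]
    - [[0, 0, 0], 0, 1]
    - [[0, 0, 0], 0, 1]
    - [[0, 0, 0], 0, 1]
    - [[0, 0, 0], 0, 1]
    - [[0, 0, 0], 0, 1]
    - [[0, 0, 0], 0, 1]
  squeeze: 30

```text
time: 9.8
position: [0.6353, 0.104, 0.1296]
tool_rot: [0.809, 0.587, -0.021, -0.027]
ft_force: [0.3, -0.3, -1.0]
grip_width: 0.049
```

```bash
python3 st.py
```

```text
9.8 [0.6353 0.104  0.1296] z [-0.066  0.02  -0.998] yaw 71.9 q [-0.02  0.68  1.41  0.02  1.11 -1.28] F [ 0.3 -0.3 -1. ] M [ 0.09 -0.26  0.04] 0.04898988531597163
```

Gripped (49 mm), lateral force negligible. Screw down.

Emit:
carry_out:
  steps:
    - [[0, 0, -0.02], -8, 1]
    - [[0, 0, -0.02], -8, 1]
    - [[0, 0, -0.02], -8, 1]
    - [[0, 0, -0.02], -8, 1]
    - [[0, 0, -0.02], -8, 1]
    - [[0, 0, -0.02], -8, 1]
    - [[0, 0, -0.02], -8, 1]
    - [[0, 0, -0.02], -8, 1]

```text
time: 10.6
position: [0.634, 0.1029, 0.1278]
tool_rot: [0.998, 0.049, -0.005, -0.034]
ft_force: [0.3, -0.3, -0.6]
grip_width: 0.0491
```

```bash
python3 st.py
```

```text
10.6 [0.634  0.1029 0.1278] z [-0.014  0.068 -0.998] yaw 5.6 q [-0.05  0.66  1.47  0.08  1.03 -0.18] F [ 0.3 -0.3 -0.6] M [-0.01 -0.04  0.19] 0.04909638067822838
```

Emit:
carry_out:
  steps:
    - [[0, 0, -0.02], -8, 1]
    - [[0, 0, -0.02], -8, 1]
    - [[0, 0, -0.02], -8, 1]
    - [[0, 0, -0.02], -8, 1]
    - [[0, 0, -0.02], -8, 1]
    - [[0, 0, -0.02], -8, 1]

```text
time: 11.2
position: [0.6328, 0.1033, 0.1264]
tool_rot: [0.926, -0.377, 0.009, -0.033]
ft_force: [-0.8, 0.7, -0.2]
grip_width: 0.0489
```

```bash
python3 st.py
```

```text
11.2 [0.6328 0.1033 0.1264] z [ 0.041  0.055 -0.998] yaw -44.3 q [-0.04  0.65  1.51  0.07  0.94  0.69] F [-0.8  0.7 -0.2] M [-0.01  0.03  0.08] 0.04892817075881844
```

Emit:
carry_out:
  steps:
    - [[0, 0, -0.01], -7, 1]
    - [[0, 0, -0.01], -7, 1]

```text
time: 11.4
position: [0.6325, 0.1036, 0.126]
tool_rot: [0.871, -0.49, 0.013, -0.032]
ft_force: [-0.8, 1.0, 0.2]
grip_width: 0.0491
```

```bash
python3 st.py
```

```text
11.4 [0.6325 0.1036 0.126 ] z [ 0.054  0.043 -0.998] yaw -58.8 q [-0.03  0.64  1.52  0.06  0.92  0.96] F [-0.8  1.   0.2] M [ 0.19 -0.08  1.07] 0.0491089457441975
```

Emit:
carry_out:
  steps:
    - [[0, 0, 0], -6, 1]
    - [[0, 0, 0], -6, 1]

```text
time: 11.6
position: [0.631, 0.1036, 0.1262]
tool_rot: [0.815, -0.578, 0.016, -0.028]
ft_force: [-0.5, 2.2, 0.6]
grip_width: 0.0489
```

```bash
python3 st.py
```

```text
11.6 [0.631  0.1036 0.1262] z [ 0.058  0.028 -0.998] yaw -70.7 q [-0.03  0.64  1.53  0.04  0.92  1.19] F [-0.5  2.2  0.6] M [0.29 0.34 1.  ] 0.04892870878509773
```

Moment jumps to about 1 N m at yaw ≈ −58°: the stop, matching the estimated 2.23 rad. Dwell there, then look.

Emit:
carry_out:
  steps:
    - [[0, 0, 0], -5, 1]
    - [[0, 0, 0], -3, 1]
    - [[0, 0, 0], 0, 1]
    - [[0, 0, 0], 0, 1]

```text
time: 12.0
position: [0.6291, 0.1037, 0.1264]
tool_rot: [0.776, -0.629, 0.018, -0.024]
ft_force: [-0.0, -0.6, -0.4]
grip_width: 0.0489
```

```bash
python3 st.py;  python3 - <<'E'
from h import *
w=shot('wrist'); s=shot('side')
a=cv2.resize(s['pixels'][150:260,250:360],(440,440)); b=cv2.resize(w['pixels'][100:300,220:440],None,fx=1.6,fy=1.6)
b=np.pad(b,((0,120),(0,0),(0,0))); cv2.imwrite('pics/c5.png',np.hstack([a,b])[:,:,::-1])
E
```

```text
12.0 [0.6291 0.1037 0.1264] z [ 0.058  0.015 -0.998] yaw -78.1 q [-0.02  0.64  1.53  0.02  0.91  1.33] F [-0.  -0.6 -0.4] M [0.13 0.03 0.65] 0.04894489982729136
```

View pics/c5.png

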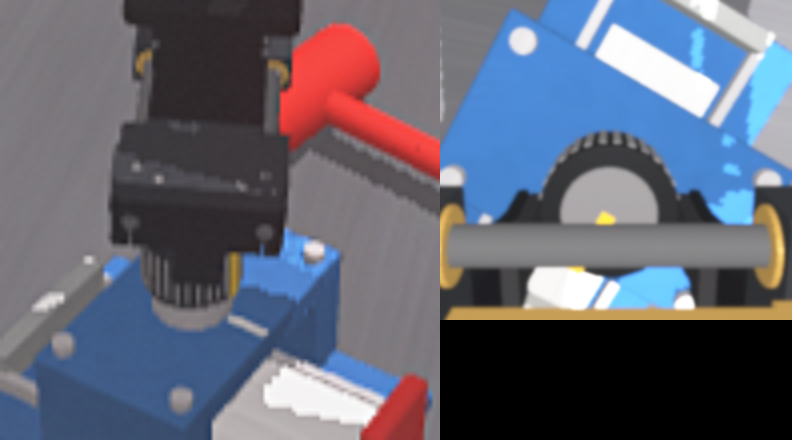

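Stripe on the cap's side at (236,270) lines up with the white mark (245,325): bottomed. Back off 90° (yaw −78 → +12).

Emit:
carry_out:
  steps:
    - [[0, 0, 0.02], 8, 1]
    - [[0, 0, 0.02], 8, 1]
    - [[0, 0, 0.02], 8, 1]
    - [[0, 0, 0.02], 8, 1]
    - [[0, 0, 0.02], 8, 1]
    - [[0, 0, 0.02], 8, 1]
    - [[0, 0, 0.02], 8, 1]
    - [[0, 0, 0.02], 8, 1]
    - [[0, 0, 0.02], 8, 1]
    - [[0, 0, 0.02], 8, 1]

```text
time: 13.1
position: [0.6339, 0.0998, 0.1286]
tool_rot: [0.999, 0.03, -0.0, -0.035]
ft_force: [0.9, 0.8, -1.2]
grip_width: 0.0491
```

```bash
python3 st.py
```

```text
13.1 [0.6339 0.0998 0.1286] z [-0.002  0.069 -0.998] yaw 3.4 q [-0.05  0.66  1.48  0.08  1.01 -0.15] F [ 0.9  0.8 -1.2] M [-0.03 -0.08 -0.13] 0.049072148588354375
```

Emit:
carry_out:
  steps:
    - [[0, 0, 0.02], 8, 1]
    - [[0, 0, 0], 1, 1]
    - [[0, 0, 0], 0, 1]
    - [[0, 0, 0], 0, 1]
    - [[0, 0, 0], 0, 1]

```text
time: 13.6
position: [0.6346, 0.0998, 0.1289]
tool_rot: [0.994, 0.105, -0.003, -0.036]
ft_force: [0.0, 0.3, -0.8]
grip_width: 0.0487
```

```bash
python3 st.py;  python3 - <<'E'
from h import *
w=shot('wrist'); s=shot('side')
a=cv2.resize(s['pixels'][150:260,250:360],(440,440)); b=cv2.resize(w['pixels'][100:300,220:440],None,fx=1.6,fy=1.6)
b=np.pad(b,((0,120),(0,0),(0,0))); cv2.imwrite('pics/c6.png',np.hstack([a,b])[:,:,::-1])
E
```

```text
13.6 [0.6346 0.0998 0.1289] z [-0.013  0.071 -0.997] yaw 12.0 q [-0.05  0.66  1.47  0.08  1.03 -0.3 ] F [ 0.   0.3 -0.8] M [-0.1   0.05  0.11] 0.04869081002022893
```

View pics/c6.png

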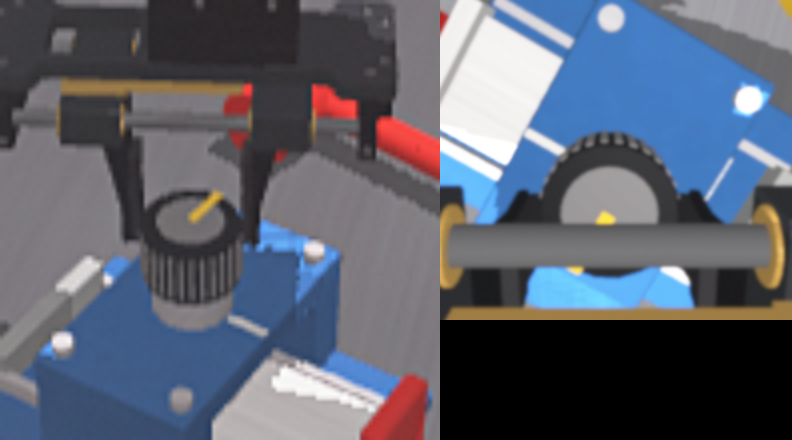

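Side view: stripe now runs from (195,218) to (218,195); the wrist view shows the cap unchanged relative to the jaws, so there was no slip. Check the angle, then hand in if right.

Run:
```python
from h import *
s=shot('side'); f=lambda u,v:onz(s,250+u/4,150+v/4,.1395)
h=cv2.cvtColor(s['pixels'],cv2.COLOR_RGB2HSV)[190:210,290:312]; v,u=np.nonzero(cv2.inRange(h,(18,90,110),(35,255,255)))
vx,vy,x,y=cv2.fitLine(np.c_[u+290,v+190].astype(np.float32),2,0,.01,.01).ravel()
if vx<0: vx,vy=-vx,-vy
d=onz(s,x+5*vx,y+5*vy,.1395)-onz(s,x-5*vx,y-5*vy,.1395)
a=np.degrees(np.arctan2(d[1],d[0])); t=(np.radians(a-162.2))%(2*np.pi); print(len(u),a,'cap rad',t)
hd=cv2.inRange(cv2.cvtColor(s['pixels'],cv2.COLOR_RGB2HSV),(0,150,60),(8,255,255))[235:295,335:395]; print('handle',np.argwhere(hd).mean(0)+[235,335])
if 1.35<t<1.8: print(robot.hand_in())
```

```text
26 -113.21525011773657 cap rad 1.4762823824213829
handle [258.80065359 347.51633987]
the job is handed in; nothing more can be done
None
```

The tray is fully in, the cap was screwed down to its stop and backed off a quarter turn, and the job is handed in with the cap still gripped. The hand-in gives no verdict, so these are my own last checks:

- **Tray:** pushed home until it stalled on the stop at about 11 N. The red handle is within about 1 px of its expected home position in the side view. It did not move while the cap was turned.
- **Bottoming:** the moment about the cap's axis jumped to about 1 N m as the fingers began to slip. The stripe lined up with the white mark on the bridge.
- **Back-off:** the tool turned 90.1°, with no slip seen between fingers and cap. The stripe in the side view measures 1.48 rad, a little under the 1.57 rad the tool turned, but within the 0.3 rad allowed.
- **Grip:** the squeeze is set to 30 N with the fingers 49 mm apart. The grasp point is about 7 mm from the cap's centre.
- **Tool tilt:** the tool picked up a tilt of about 4° during the push and later moves. I left it because it lies in the plane of the pads and did no harm.
- **Bystanders:** I kept clear of them all, but did not measure their positions again at the end.

It took about 14 s of the 51 s allowed.

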